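Assemble the hand-towel stand and hold its rail in place

ROBOT

A 6-joint arm with a two-finger parallel gripper is mounted at the origin on the work surface. World frame = base frame: x ahead of the robot, y to its left, z up, the work surface at z = 0. Lengths are in m, angles in rad, forces in N, time in s.
With the tool pointing down it reaches from about 0.375 to 0.925 m from the base axis. Payload 5.7 kg.
Tool frame: the origin (TCP) lies midway between the tips of the shut fingers; the grasp point (between the pads) lies 19 mm behind it; z points along the fingers, y is the line along which they close (so a half turn about z gives the same grasp; the last joint's range is limited). The gripper opens to 88 mm and grips with 3 to 60 N. Pads are 20 mm wide; open, the fingers measure 115 mm over their backs; the gripper's body (75 mm by 178 mm) begins 61 mm behind the grasp point.
Start: joints at [1.186, 0.359, 1.51, -0, 1.272, -0.115], TCP at [0.16, 0.578, 0.223] pointing down, gripper open.
Joint ranges: [-2.97, 2.97], [-1.01, 2.36], [0.21, 2.38], [-0.96, 4.11], [0.2, 2.71], [-2.98, 2.98]. Speed limits (rad/s): [2.39, 2.39, 3.14, 3.14, 3.14, 3.14].

INTERFACE

Orientations are given as a unit quaternion [x, y, z, w].
In Python, from bench import move_ptp, servo_line, goto_joints, move_gripper, sleep, inverse_kinematics, capture, PlanningError, close_job, spot_in, silhouettes, current_clock, current_joint_pos, current_qvel, current_joint_torque, current_position, current_orientation, current_force, current_torque, current_finger_gap, current_grip_force gives the robot as it stands. Calls block until the motion is done:
- move_ptp(position, orientation): joint-space move of the TCP to a pose.
- servo_line(position, orientation=None, rate=0.15, contact_N=None): straight line of the TCP; orientation=None keeps the orientation; rate is the mean speed in m/s. With contact_N (N) it stops when the force on the tool has changed by that much, and returns True; else False.
- goto_joints(angles): joint-space move.
- move_gripper(opening): finger opening in m; the grip force is fixed at half the most; returns when the fingers have stopped.
- sleep(seconds).
- inverse_kinematics(position, orientation): joint angles nearest the present ones, or None.
- capture(name): name is "scene" or "top" or "wrist"; returns a dict with "image" (420x560x3 uint8, blue, green, red), "range_z" (420x560 float32, m along the optical axis (not along the pixel's ray), 0 where there is no reading), "intrinsics" (3x3 intrinsics, pixels), "R" (3x3) and "t" (3): a world point X has camera coordinates R X + t. Camera axes: x right, y down, z forward; pixel columns grow to the right and rows downward; lengths in m; the calibration is good to about 2 mm. A picture is of the moment at which its call begins.
A pose or a line that the arm cannot do raises PlanningError and nothing moves.
- close_job(): hands the job in; it is judged then, once.
Trained networks look in the newest picture that a camera, given by its name, has taken for a name from the list of things; names that differ only in an ending like _2 or _b are one class to them, and where a whole thing is asked for, a point or a joint stands for the part that bears it (a point fixed in the world has none). Each returns a list of dicts, best first, with "conf" (0 to 1); they miss things now and then, are a little off and sometimes report something else, mostly with a low value. They report only what shows in the picture. A call takes as long as a camera call. They do not tell look-alikes from the thing itself.
- spot_in(camera, query): "xy" ([column, row] in pixels, amid what is visible of it).
- silhouettes(camera, query): "region" (420x560 bool, what is visible of it) and "xy" ([column, row] in pixels, amid what is visible of it).
Readings, each from a call of its own:
- current_clock(): time.
- current_joint_pos(): joint angles.
- current_qvel(): joint speeds.
- current_joint_torque(): joint torques, N m.
- current_position(): TCP position.
- current_orientation(): TCP orientation.
- current_force(): force on the tool from outside, world axes, zero at the start.
- current_torque(): the same for the moment, N m.
- current_finger_gap(): finger opening in m.
- current_grip_force(): force on a finger pad.
Only numpy, scipy, OpenCV 4.12 (cv2) and the standard library are available. Lean on these libraries where they do the work, as an engineer would, in place of code of your own. Each camera call takes 0.05 s, during which the arm holds its last target. There are 200 camera calls.

TASK

Put together the hand-towel stand: push the aluminium tube fully down over the upright spigot of the round steel foot and let go of it, then take the long oak rail out of the oak box, tilting it so that one end comes out first between the two end decks. Finish while holding the rail still and level in the gripper, its middle right over the tube and a few centimetres above the tube's top, touching nothing but the gripper, ready to be screwed on; do not put it down or let go. Leave the other things on the counter where they are.

Things in the scene. Friction and masses are not known exactly. Their poses are not given: they have to be found in the camera images.
- stand: fixed foot of the hand-towel stand: (sizes in mm) polished steel disc 110 across and 12 thick, with an upright round spigot 21 in diameter on its middle, from 12 up to 62 above the table (top 8 mm tapered to 13). Origin: centre of the disc's underside, on the table; z up along the spigot.
- column: the column (sizes in mm): loose plain aluminium tube standing upright, 36 outside, bore 25.6 right through, 100 long, 0.14 kg or so. Origin: centre of its lower end; z along the tube. Home on the spigot, its lower end rests on the disc (12 above the table) and its top is 112 above the table.
- box: (sizes in mm) fixed open-topped oak box, long axis = its y. Outside 146 (x) x 396 (y) x 86 high; boards 8 thick; inside 130 (x) x 380 (y), floor 8 above the table, side walls up to 68 above the table. Each end is roofed by a deck reaching 60 inwards from the inside of the end wall; decks' underside 78, top 86 above the table. The opening between decks is 260 (y) long: inside y from -130 to +130. Origin: centre of its underside, on the table.
- rail: the rail (sizes in mm): loose straight oak bar 300 long (along its y), 18 wide (x), 30 high (z), about 0.12 kg, lying lengthwise on the box's floor with both ends usually under the decks: longer than the opening, so it comes out only tilted, one end first. Origin: centre of its underside.
- rail_mid (a point): the middle of the rail (15 mm above its origin), its centre of mass
- rail_end_a (a point): centre of the rail's end face at its +y end
- rail_end_b (a point): centre of the rail's end face at its -y end
- tumbler: bystander, to be left alone: clear glass tumbler, 90 high
- jar: bystander, to be left alone: small round jar with a metal cap, 56 across, 65 high
- driver: bystander, to be left alone: screwdriver lying down, about 200 long
- soap_pump: bystander, to be left alone: soap pump bottle, 60 across, 170 high
- soap_dish: bystander, to be left alone: white soap dish with a bar of soap
- carton: bystander, to be left alone: small cardboard carton, 70 x 50 x 60 mm
- roll: bystander, to be left alone: paper roll standing on end, 104 across, 98 high, bore 42 (much fatter than the column)
Mind the look-alikes: they are no part of the job. What is shaped like the column but blue is not meant.

How it is judged:
By the outcome, as a careful person would: the job done as asked, in the order asked, and still so for the second after the job is handed in, while the arm keeps its last pose, push and grip.
It also fails if it takes over 61 s, if anything falls off the work surface, if the arm or the gripper's body presses on something with over 40 N, if the wrist force passes 120 N, or if a joint passes its speed limit or range.

## Working session

There is one attempt and no reset: what is moved stays moved. The work goes in short steps, each a Python script; the robot and the scene stay as the last script left them, time stands still between calls to the robot, and variables do not carry over. Pictures are saved under pics/ and viewed, at most 10 in all, crops included, and the job is handed in when it is done.

```bash
mkdir -p pics; ls
cat > h.py <<'E'
import numpy as np, cv2
from bench import *
def pts(c,mask):
    K,R,t=c["intrinsics"],c["R"],c["t"]; z=c["range_z"]
    v,u=np.nonzero(mask&(z>0)); d=z[v,u]
    p=np.stack([(u-K[0,2])*d/K[0,0],(v-K[1,2])*d/K[1,1],d],1)
    return (p-t)@R
E
python3 - <<'E'
from h import *
ims=[]
for n in("scene","top"):
    c=capture(n); ims.append(c["image"]); cv2.imwrite(f"pics/{n}0.png",c["image"])
    np.savez(f"{n}0.npz",**c)
    print(n,-c["R"].T@c["t"])
    for q in("stand","column","box","rail","roll","tumbler","jar","soap_pump","carton","driver","soap_dish"):
        for s in silhouettes(n,q)[:3]:
            p=pts(c,s["region"])
            if len(p): 
                top=p[p[:,2]>np.percentile(p[:,2],95)-.006]
                print(q,round(s["conf"],2),np.round(s["xy"]),"med",np.median(p,0).round(3),"lo",np.percentile(p,2,0).round(3),"hi",np.percentile(p,98,0).round(3),"topmid",((top.min(0)+top.max(0))/2).round(3))
E
```

```text
pics
scene [ 1.07861067 -0.74758302  1.06289844]
stand 0.58 [343. 170.] med [0.649 0.27  0.014] lo [0.594 0.227 0.002] hi [0.695 0.324 0.06 ] topmid [0.644 0.276 0.056]
column 0.78 [268. 121.] med [0.326 0.298 0.068] lo [0.304 0.288 0.006] hi [0.338 0.323 0.103] topmid [0.318 0.307 0.101]
column 0.65 [290. 122.] med [0.407 0.315 0.064] lo [0.386 0.306 0.003] hi [0.419 0.345 0.104] topmid [0.402 0.325 0.103]
box 0.83 [234. 247.] med [ 0.575 -0.196  0.052] lo [ 0.488 -0.378  0.006] hi [0.659 0.007 0.091] topmid [ 0.569 -0.179  0.089]
box 0.24 [293. 159.] med [0.495 0.178 0.046] lo [0.464 0.163 0.002] hi [0.515 0.214 0.069] topmid [0.488 0.191 0.067]
rail 0.85 [246. 240.] med [ 0.572 -0.159  0.037] lo [ 0.554 -0.282  0.011] hi [ 0.588 -0.026  0.044] topmid [ 0.57  -0.156  0.041]
roll 0.87 [365. 135.] med [0.659 0.392 0.08 ] lo [0.605 0.368 0.003] hi [0.701 0.502 0.104] topmid [0.652 0.42  0.101]
tumbler 0.88 [331. 119.] med [0.52  0.414 0.066] lo [0.486 0.398 0.005] hi [0.547 0.463 0.093] topmid [0.516 0.431 0.091]
jar 0.66 [292. 158.] med [0.496 0.176 0.048] lo [0.47  0.164 0.01 ] hi [
[... 2549 characters left out ...]
85 0.401 0.001] hi [0.546 0.464 0.093] topmid [0.516 0.433 0.091]
jar 0.74 [192. 241.] med [0.487 0.187 0.065] lo [0.464 0.167 0.019] hi [0.512 0.216 0.069] topmid [0.487 0.193 0.067]
soap_pump 0.56 [253. 137.] med [0.744 0.012 0.115] lo [ 0.731 -0.012  0.016] hi [0.78  0.04  0.171] topmid [0.749 0.011 0.168]
carton 0.79 [464. 239.] med [ 0.47  -0.531  0.059] lo [ 0.435 -0.568  0.006] hi [ 0.503 -0.513  0.064] topmid [ 0.471 -0.543  0.062]
driver 0.78 [188. 131.] med [0.779 0.2   0.023] lo [0.65  0.19  0.012] hi [0.825 0.213 0.029] topmid [0.781 0.201 0.026]
soap_dish 0.59 [314. 136.] med [ 0.764 -0.154  0.019] lo [ 0.714 -0.221 -0.   ] hi [ 0.82  -0.09   0.031] topmid [ 0.767 -0.153  0.029]
```

View pics/scene0.png

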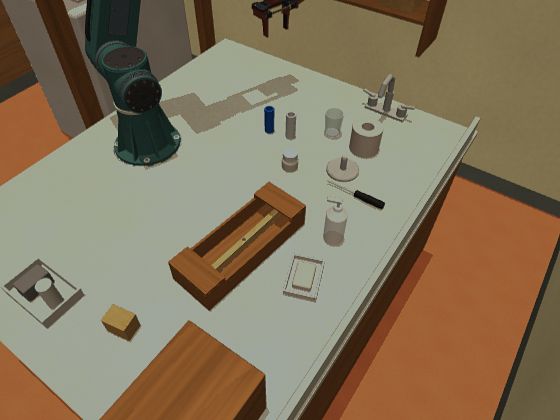

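View pics/top0.png

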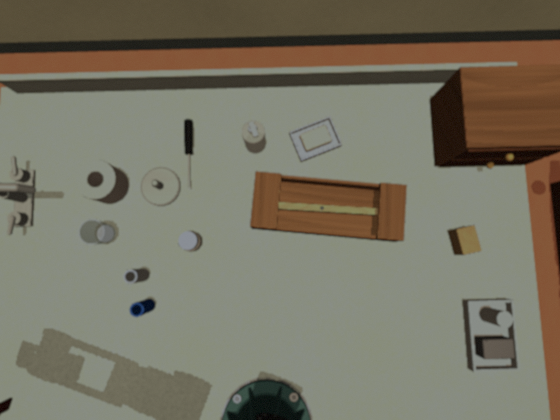

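Both views agree: the bare aluminium tube is at scene (290,122), i.e. world (0.40,0.33), with the blue decoy at (268,120). The stand is at (343,165), the box at (240,243) with the rail inside, and the rail's middle mark at about top (322,208). Next is a closer look with the wrist camera.

```bash
cat >> h.py <<'E'
from scipy.optimize import least_squares
def circ(p,r):
    c0=p[:,:2].mean(0)
    s=least_squares(lambda c:np.hypot(*(p[:,:2]-c).T)-r,c0,loss="soft_l1",f_scale=.001)
    return s.x.round(4),np.abs(s.fun).mean().round(4)
def quat(yaw,tilt=0):
    # tool z down, tool y horizontal across 'yaw' dir; yaw = heading of rail axis; tilt raises the +axis end
    from scipy.spatial.transform import Rotation as S
    a=np.array([np.cos(yaw),np.sin(yaw),0]); n=np.array([-np.sin(yaw),np.cos(yaw),0])
    ax=np.cos(tilt)*a+np.array([0,0,np.sin(tilt)])
    z=-(np.cos(tilt)*np.array([0,0,1])-np.sin(tilt)*a)
    return ax,z,S.from_matrix(np.stack([ax,np.cross(z,ax),z],1)).as_quat()
E
python3 - <<'E'
from h import *
print(current_orientation())
for q in ([1,0,0,0],[0,1,0,0]):
    for p in ([.402,.326,.056],[.643,.28,.07]): print(q,inverse_kinematics(p,q))
for k,(x,y) in enumerate([(.45,.31),(.58,.29)]):
    move_ptp([x,y,.33],[1,0,0,0])
    c=capture("wrist"); cv2.imwrite(f"pics/w{k}.png",c["image"]); np.savez(f"w{k}.npz",**c)
    print("cam",(-c["R"].T@c["t"]).round(3))
    for q in("column","stand"):
        for s in silhouettes("wrist",q)[:3]:
            p=pts(c,s["region"]); 
            if len(p)<20: continue
            if q=="column":
                side=p[(p[:,2]>.03)&(p[:,2]<.096)];top=p[p[:,2]>.096]
                b=c["image"][s["region"]].mean(0)
                print(q,s["conf"],s["xy"],b.round(),"side",len(side) and circ(side,.018),"top",len(top) and (top.min(0)+top.max(0))/2)
            else:
                side=p[(p[:,2]>.02)&(p[:,2]<.05)];d=p[(p[:,2]<.018)&(p[:,2]>.008)];top=p[p[:,2]>.056]
                print(q,s["conf"],s["xy"],"side",len(side) and circ(side,.0105),"disc",(d.min(0)+d.max(0))/2,np.ptp(d,0),"top",len(top) and (top.min(0)+top.max(0))/2)
E
```

```text
[ 1.34477191e-01  9.90916687e-01 -7.07886018e-05 -1.12924088e-05]
[1, 0, 0, 0] [ 5.47861227e-01  4.59432870e-01  1.85818753e+00 -4.44089210e-16
  8.23972252e-01  2.11865755e+00]
[1, 0, 0, 0] [ 3.12293764e-01  6.46391571e-01  1.41414100e+00 -4.44089210e-16
  1.08106008e+00  1.88309009e+00]
[0, 1, 0, 0] [ 5.47861227e-01  4.59432870e-01  1.85818753e+00 -4.44089210e-16
  8.23972252e-01 -1.02293510e+00]
[0, 1, 0, 0] [ 3.12293764e-01  6.46391571e-01  1.41414100e+00 -4.44089210e-16
  1.08106008e+00 -1.25850256e+00]
cam [0.53  0.312 0.492]
column 0.91 [275.4, 266.1] [76. 44. 23.] side (array([0.3183, 0.3119]), np.float64(0.0021)) top [0.31881202 0.3122989  0.09886132]
stand 0.55 [181.3, 18.7] side (array([0.6148, 0.397 ]), np.float64(0.0109)) disc [0.62102496 0.40686324 0.0130951 ] [0.04818138 0.06916249 0.0097877 ] top [0.61570498 0.42160184 0.07848726]
cam [0.661 0.291 0.491]
column 0.97 [252.4, 297.9] [85. 90. 92.] side (array([0.3995, 0.3289]), np.float64(0.0018)) top [0.39975306 0.32913296 0.09889261]
column 0.79 [265.5, 329.4] [62. 34. 18.] side (array([0.3175, 0.3119]), np.float64(0.0004)) top [0.45218126 0.30648691 0.26259558]
stand 0.98 [287.0, 112.3] side (array([0.6425, 0.2823]), np.float64(0.0)) disc [0.6417703  0.28272007 0.01194977] [0.10726213 0.10847539 0.00788104] top [0.64296437 0.28257193 0.05988747]
```

Run:
```python
from h import *
Q=[1,0,0,0]
move_ptp([.3997,.329,.20],Q); servo_line([.3997,.329,.056],Q,rate=.15)
move_gripper(.02); print(current_finger_gap(),current_grip_force(),current_clock())
servo_line([.3997,.329,.14],rate=.15); servo_line([.642,.2827,.14],rate=.2)
c=capture("wrist"); cv2.imwrite("pics/w2.png",c["image"])
c2=capture("scene"); 
for s in silhouettes("scene","column")[:2]:
    p=pts(c2,s["region"]); side=p[p[:,2]>.08]
    print(s["conf"],np.median(p,0), circ(side,.018) if len(side)>5 else 0, p[:,2].min(),p[:,2].max())
cv2.imwrite("pics/s2.png",c2["image"][60:260,200:480].repeat(2,0).repeat(2,1))
```

```text
0.034656294468108945 29.993138200152316 6.8417
0.82 [0.32649035 0.2979053  0.06055474] (array([0.3205, 0.3095]), np.float64(0.0031)) -0.0016109564425188937 0.10617450206061986
0.59 [0.6526002  0.27090766 0.12358343] (array([0.6405, 0.283 ]), np.float64(0.0016)) 0.08497282432764233 0.18710380986283284
```

View pics/s2.png

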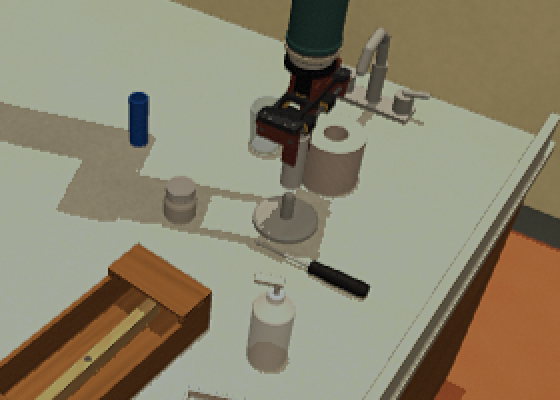

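The tube is held upright directly above the spigot, which is at crop (288,205). I'll insert it now, then let go and look at the rail from above.

Run:
```python
from h import *
print(servo_line([.642,.2827,.075],rate=.06,contact_N=6),current_position())
print(servo_line([.642,.2827,.064],rate=.03,contact_N=8),current_position(),current_force())
move_gripper(.07)
p=current_position(); servo_line([p[0],p[1],.22],rate=.2)
c=capture("scene")
for s in silhouettes("scene","column")[:3]:
    p=pts(c,s["region"]); print(s["conf"],np.median(p,0).round(3),np.percentile(p[:,2],[2,98]).round(3))
cv2.imwrite("pics/s3.png",c["image"][60:260,200:480].repeat(2,0).repeat(2,1))
move_ptp([.50,-.18,.36],[1,0,0,0])
c=capture("wrist"); np.savez("w3.npz",**c); cv2.imwrite("pics/w3.png",c["image"])
print("cam",(-c["R"].T@c["t"]).round(3))
p=pts(c,np.ones((420,560),bool))
z=c["range_z"]
for s in silhouettes("wrist","rail")[:2]:
    q=pts(c,s["region"]); t=q[abs(q[:,2]-.038)<.004]
    r=cv2.minAreaRect((t[:,:2]*1000).astype(np.float32)); print("rail",s["conf"],s["xy"],r,np.median(t[:,2]))
for s in silhouettes("wrist","box")[:1]:
    q=pts(c,s["region"])
    t=q[abs(q[:,2]-.086)<.004]; print("deck",cv2.minAreaRect((t[:,:2]*1000).astype(np.float32)),len(t))
    m=t[:,1].mean()
    for g in (t[t[:,1]>m],t[t[:,1]<m]): print(" each",cv2.minAreaRect((g[:,:2]*1000).astype(np.float32)))
print(current_clock())
```

```text
False [0.64241761 0.28282414 0.07555024]
True [0.64289855 0.28281926 0.06764567] [ 0.32941339 -1.58012083  4.6663771 ]
0.87 [0.648 0.27  0.077] [0.013 0.117]
0.73 [0.325 0.298 0.061] [0.001 0.104]
cam [ 0.581 -0.178  0.521]
rail 0.82 [277.8, 112.1] ((565.2606201171875, -172.95657348632812), (279.7361755371094, 18.027921676635742), 84.96662902832031) 0.03783947275397884
deck ((566.70849609375, -175.40476989746094), (396.255859375, 146.07020568847656), 83.2879638671875) 14441
 each ((585.7191162109375, -13.07186508178711), (68.77686309814453, 146.07168579101562), 83.54267883300781)
 each ((547.47705078125, -338.0845642089844), (68.57462310791016, 145.90481567382812), 83.31459045410156)
14.375
```

View pics/w3.png

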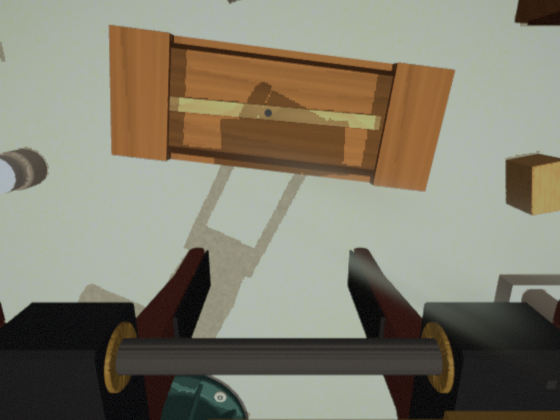

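View pics/s3.png

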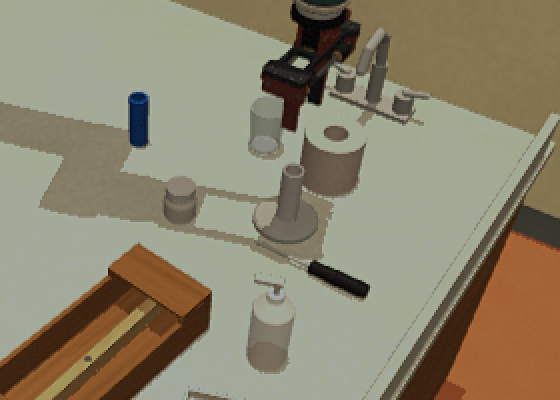

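The tube sits fully home, with its bottom at about 12–13 mm. In the wrist view the rail runs from col 170 to 379, with its mid mark at (268,113). Next I locate the rail's middle and plan the tilt in 2D.

```bash
python3 - <<'E'
from h import *
c=np.load("w3.npz"); K,R,t=c["intrinsics"],c["R"],c["t"]; C=-R.T@t
def bp(u,v,z):
    d=R.T@np.array([(u-K[0,2])/K[0,0],(v-K[1,2])/K[1,1],1]); return C+d*(z-C[2])/d[2]
g=c["image"].astype(int).sum(2)[106:120,260:277]; v,u=np.nonzero(g<g.min()+60); m=bp(u.mean()+260,v.mean()+106,.038)
B=np.array([.5667,-.1754]); h=np.radians(83.35); a=np.array([np.cos(h),np.sin(h)]);n=np.array([a[1],-a[0]])
print("mark",m,"px",u.mean()+260,v.mean()+106,"box frame x,y",(m[:2]-B)@n,(m[:2]-B)@a)
for px in((170,104),(379,123)):
    e=bp(*px,.038); print("end",px,e,(e[:2]-B)@n,(e[:2]-B)@a)
E
cat > plan.py <<'E'
# 2D check in box (y,z): grasp frame g at rail point s along the axis; raised end = +sgn
import numpy as np
def poly(y,z,th,y0,y1,z0,z1):
    Y,Z=np.meshgrid(np.linspace(y0,y1,61),np.linspace(z0,z1,21)); Y=Y.ravel();Z=Z.ravel()
    return np.stack([y+Y*np.cos(th)-Z*np.sin(th),z+Y*np.sin(th)+Z*np.cos(th)],1)
def clear(p,walls=False):
    # signed-ish clearance to floor, end walls, decks (mm)
    def rect(y0,y1,z0,z1):
        dy=np.maximum(y0-p[:,0],p[:,0]-y1);dz=np.maximum(z0-p[:,1],p[:,1]-z1)
        return np.where((dy>0)&(dz>0),np.hypot(dy,dz),np.maximum(dy,dz)).min()
    r=[rect(-300,300,-50,8),rect(-198,-130,78,86),rect(130,198,78,86),rect(-198,-190,0,86),rect(190,198,0,86)]
    if walls: r.append(rect(-198,198,0,68))
    return min(r)
def check(y,z,th,gz=8):
    # y,z rail mid; th tilt (+y end up); gz grasp above rail mid
    rail=clear(poly(y,z,th,-150,150,-15,15))
    tip=clear(poly(y,z,th,-10,10,gz-19,gz+61))
    body=clear(poly(y,z,th,-37.5,37.5,gz+61,gz+120),True)
    return rail,tip,body
if __name__=="__main__":
    import heapq
    ys=np.arange(-44,80,4);zs=np.arange(25,240,5);ts=np.arange(0,44,3)
    ok={}
    def good(s):
        if s not in ok:
            i,j,k=s
            if not(0<=i<len(ys) and 0<=j<len(zs) and 0<=k<len(ts)): ok[s]=-1
            else: ok[s]=min(np.minimum(check(ys[i],zs[j],np.radians(ts[k])),9))
        return ok[s]
    for y0 in(0,):
        st=(11+y0//4,0,0);D={st:0};P={};H=[(0,st)]
        while H:
            d,s=heapq.heappop(H)
            if d>D[s]: continue
            if zs[s[1]]>=160 and s[2]<=4: break
            for dx in np.ndindex(3,3,3):
                q=tuple(np.array(s)+np.array(dx)-1)
                c=good(q)
                if q==s or c<(1.5 if zs[max(q[1],0)]<32 else 4): continue
                nd=d+np.linalg.norm(np.array(dx)-1)*(1+2*(9-c)/9)
                if nd<D.get(q,1e9): D[q]=nd;P[q]=s;heapq.heappush(H,(nd,q))
        path=[s]
        while s in P: s=P[s];path.append(s)
        for s in path[::-1]: print(ys[s[0]],zs[s[1]],ts[s[2]],np.round(check(ys[s[0]],zs[s[1]],np.radians(ts[s[2]])),1))
E
timeout 300 python3 plan.py
```

```text
mark [ 0.56590347 -0.16278333  0.038     ] px 267.3783783783784 112.91891891891892 box frame x,y -0.0022522287875957644 0.012439545507477489
end (170, 104) [ 0.57699931 -0.03509676  0.038     ] -0.006017656458835599 0.14055199001870752
end (379, 123) [ 0.55317638 -0.31134966  0.038     ] 0.002310878654301825 -0.13660109532554787
0 25 0 [ 2.  6. 26.]
-4 30 0 [ 7. 11. 31.]
-8 35 0 [12. 16. 36.]
-12 35 0 [12. 16. 36.]
-16 40 0 [17. 21. 41.]
-20 45 0 [18. 26. 46.]
-24 50 0 [13. 31. 51.]
-28 55 3 [ 9.  35.5 53.9]
-28 60 6 [ 9.  40.  56.7]
-28 65 9 [ 8.1 44.6 59.3]
-28 70 12 [ 8.2 49.2 61.7]
-24 75 15 [13.7 53.8 63.9]
-20 80 15 [11.7 58.8 68.9]
-16 85 18 [13.6 63.4 71. ]
-12 90 18 [10.1 68.4 76. ]
-8 95 21 [12.9 73.1 78. ]
-4 100 21 [ 9.6 78.1 83. ]
0 105 24 [13.2 82.9 84.8]
4 110 24 [10.3 87.9 89.8]
8 115 27 [14.7 92.7 91.5]
12 120 27 [12.1 97.7 96.5]
16 125 27 [  9.5 102.7 101.5]
20 130 27 [  9.9 103.6 106.5]
20 135 27 [  9.5 105.6 111.5]
20 140 24 [  9.  107.7 119.8]
20 145 21 [ 11.2 110.  128. ]
20 150 18 [ 12.4 112.4 136. ]
20 155 15 [ 18.1 115.  143.9]
20 160 12 [ 28.9 117.7 151.7]
```

```bash
cat >> h.py <<'E'
W=[(-12.4,23,0),(-12.4,35,0),(-20,45,0),(-28,55,3),(-28,70,12),(-20,82,16),(0,105,24),(16,125,27),(20,135,27),(20,160,12),(20,200,0),(20,265,0)]
M=np.array([.5659,-.1628])  # rail middle
HR=np.radians(84.97)
def pose(u,z,th):
    yaw=HR-np.pi; ax,tz,q=quat(yaw,np.radians(th))
    a=np.array([np.cos(yaw),np.sin(yaw)]); xy=M+a*(u+12.4)/1000
    return np.array([*xy,z/1000])+.011*tz, q
E
python3 - <<'E'
from h import *; from plan import check
for a,b in zip(W,W[1:]):
    f=[check(*(np.array(a)+(np.array(b)-a)*s)*[1,1,np.pi/180]) for s in np.linspace(0,1,9)]
    print(b,np.min(f,0).round(1),np.round(inverse_kinematics(*pose(*b)),2))
q=pose(0,0,0)[1]
for z in(.25,.162): print(np.round(inverse_kinematics([.6427,.2828,z-.011],q),2))
print(np.round(current_joint_pos(),2))
E
```

```text
(-12.4, 35, 0) [ 0.  4. 24.] [-0.4   0.58  1.72 -0.    0.84  2.83]
(-20, 45, 0) [12. 16. 36.] [-0.38  0.56  1.71 -0.    0.86  2.84]
(-28, 55, 3) [ 8.1 26.  46. ] [-0.34  0.55  1.72 -0.07  0.86  2.93]Traceback (most recent call last):
  File "<stdin>", line 4, in <module>
    return _wrapfunc(a, 'round', decimals=decimals, out=out)
    return _wrapit(obj, method, *args, **kwds)
    result = getattr(arr, method)(*args, **kwds)
TypeError: unsupported operand type(s) for *: 'NoneType' and 'float'
```

```bash
cat >> h.py <<'E'
def flip(q):
    from scipy.spatial.transform import Rotation as S
    return (S.from_quat(q)*S.from_euler("z",np.pi)).as_quat()
_p=pose
def pose(*a):
    p,q=_p(*a); return p,flip(q)
E
python3 - <<'E'
from h import *; from plan import check
for a,b in zip(W,W[1:]):
    f=[check(*(np.array(a)+(np.array(b)-a)*s)*[1,1,np.pi/180]) for s in np.linspace(0,1,9)]
    j=inverse_kinematics(*pose(*b)); print(b,np.min(f,0).round(1),j if j is None else np.round(j,2))
q=pose(0,0,0)[1]
for z in(.25,.162): print(np.round(inverse_kinematics([.6427,.2828,z-.011],q),2))
print(np.round(current_joint_pos(),2))
E
```

```text
(-12.4, 35, 0) [ 0.  4. 24.] [-0.4   0.58  1.72 -0.    0.84 -0.31]
(-20, 45, 0) [12. 16. 36.] [-0.38  0.56  1.71 -0.    0.86 -0.3 ]
(-28, 55, 3) [ 8.1 26.  46. ] [-0.34  0.55  1.72 -0.07  0.86 -0.21]
(-28, 70, 12) [ 7.7 35.5 53.9] [-0.24  0.53  1.72 -0.27  0.87  0.02]
(-20, 82, 16) [ 8.  49.2 61.7] [-0.21  0.52  1.72 -0.36  0.89  0.1 ]
(0, 105, 24) [11.3 60.7 70. ] [-0.16  0.52  1.72 -0.52  0.95  0.24]
(16, 125, 27) [ 9.5 82.9 84.8] [-0.16  0.5   1.71 -0.58  0.98  0.27]
(20, 135, 27) [  8.  102.7 101.5] [-0.17  0.49  1.7  -0.57  1.    0.25]
(20, 160, 12) [  8.1 105.6 111.5] [-0.32  0.42  1.64 -0.24  1.04 -0.12]
(20, 200, 0) [ 28.9 117.7 151.7] [-0.45  0.38  1.56 -0.    1.2  -0.36]
(20, 265, 0) [ 99.  143.6 196.8] [-0.45  0.33  1.48 -0.    1.34 -0.36]
[ 0.32  0.5   1.25 -0.    1.4   0.4 ]
[ 0.32  0.57  1.35 -0.    1.23  0.4 ]
[-0.47  0.16  1.45  0.    1.53  1.1 ]
```

Run:
```python
from h import *
p,q=pose(*W[0]); 
move_ptp([p[0],p[1],.16],q); move_gripper(.05)
print(servo_line(p,q,rate=.12,contact_N=12),current_position()-p)
move_gripper(.005); print("gap",current_finger_gap(),current_grip_force(),current_clock())
for w in W[1:6]:
    pp,qq=pose(*w); print(w,servo_line(pp,qq,rate=.05,contact_N=12),np.round(current_force(),1))
print(current_clock())
c=capture("scene"); cv2.imwrite("pics/s4.png",c["image"][160:320,140:360].repeat(3,0).repeat(3,1))
```

```text
False [ 0.00060795 -0.0002665   0.00070145]
gap 0.017632174181453922 30.00027984380722 18.1583
(-12.4, 35, 0) False [ 0.3  0.3 -2. ]
(-20, 45, 0) False [ 0.1 -0.1 -0.9]
(-28, 55, 3) False [-0.2  0.2 -2.2]
(-28, 70, 12) False [-0.1  1.1 -1.6]
(-20, 82, 16) False [-0.4  0.3 -1. ]
20.2583
```

View pics/s4.png

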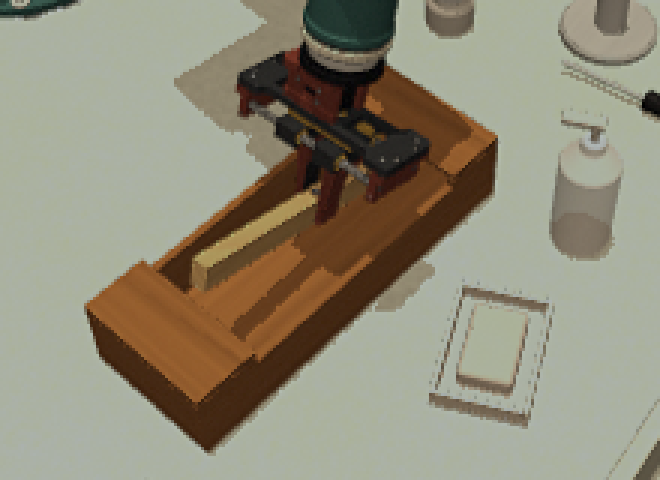

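The rail's -y end, at crop (200,275), is rising clear of the near deck, and the forces are tiny. I'll continue out of the box and over to the stand.

Run:
```python
from h import *
for w in W[6:]:
    pp,qq=pose(*w); print(w,servo_line(pp,qq,rate=.06,contact_N=12),np.round(current_force(),1))
print("gap",current_finger_gap())
servo_line([.6427,.2828,.254],qq,rate=.2)
servo_line([.6427,.2828,.157],qq,rate=.08)
sleep(.5)
c=capture("scene"); cv2.imwrite("pics/s5.png",c["image"][60:260,220:480].repeat(3,0).repeat(3,1))
for n in("scene","top"):
    if n=="top": c=capture(n)
    for k in("rail","column"):
        for s in silhouettes(n,k)[:2]:
            p=pts(c,s["region"]); print(n,k,round(s["conf"],2),np.median(p,0).round(3),np.percentile(p,1,0).round(3),np.percentile(p,99,0).round(3))
            if k=="rail":
                for g in(p[p[:,1]<.2],p[p[:,1]>.36]): print("  end",np.percentile(g,[5,50,95],axis=0).round(3).tolist() if len(g)>5 else 0)
print(current_clock(),current_position(),current_orientation(),current_finger_gap())
```

```text
(0, 105, 24) False [-1.1 -0.4 -1.4]
(16, 125, 27) False [ 0.2  1.5 -2.7]
(20, 135, 27) False [-0.4  0.1 -2. ]
(20, 160, 12) False [ 1.   0.  -2.9]
(20, 200, 0) False [ 0.4 -0.1 -2.3]
(20, 265, 0) False [-0.3  0.6 -1.2]
gap 0.018099341204240962
scene rail 0.61 [0.641 0.19  0.181] [0.625 0.129 0.156] [0.656 0.335 0.188]
  end [[0.626, 0.13, 0.161], [0.639, 0.157, 0.18], [0.644, 0.195, 0.186]]
  end 0
scene column 0.73 [0.647 0.271 0.072] [0.581 0.247 0.002] [0.662 0.409 0.14 ]
scene column 0.55 [0.67  0.384 0.069] [0.617 0.367 0.002] [0.701 0.459 0.105]
top rail 0.89 [0.634 0.201 0.182] [0.622 0.132 0.014] [0.684 0.269 0.187]
  end [[0.622, 0.133, 0.161], [0.63, 0.163, 0.182], [0.64, 0.196, 0.186]]
  end 0
top column 0.74 [0.32  0.302 0.074] [0.302 0.293 0.003] [0.337 0.327 0.104]
top column 0.47 [0.634 0.273 0.07 ] [0.626 0.265 0.012] [0.652 0.32  0.16 ]
29.2417 [0.64269616 0.28278065 0.15697153] [ 7.37466141e-01  6.75384106e-01 -2.59203842e-05  1.46607285e-06] 0.017754134550431993
```

View pics/s5.png

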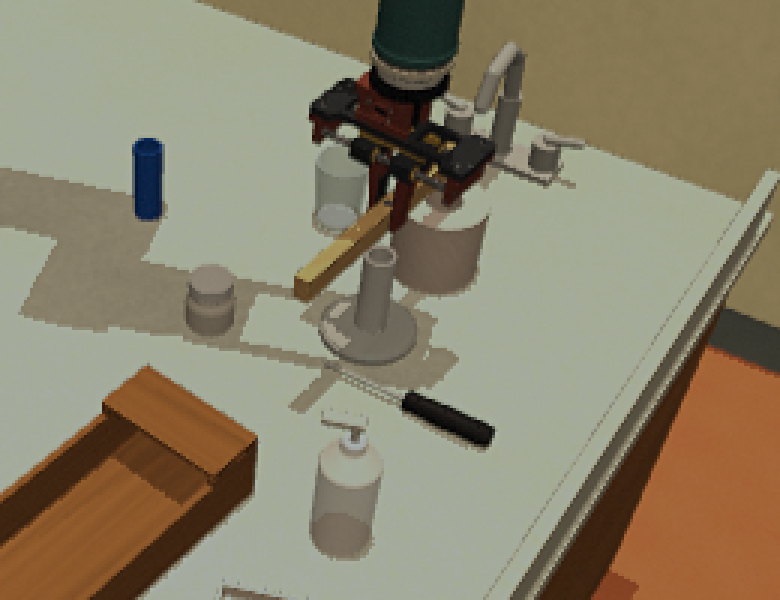

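The rail hangs over the tube, and its near end (y about 0.132) matches the 0.133 expected. I'll lower it 8 mm, check that it is level, then hand in.

Run:
```python
from h import *
servo_line([.6427,.2828,.149],rate=.05); sleep(1)
for n in("top","scene"):
    c=capture(n); s=silhouettes(n,"rail")
    p=pts(c,s[0]["region"]); m=(p[:,2]>.168)&(p[:,2]<.182)&(p[:,1]<.25); t=p[m]
    a=np.polyfit(t[:,1],t[:,2],1); r=t[:,2]-np.polyval(a,t[:,1]); k=abs(r)<.003
    a=np.polyfit(t[k,1],t[k,2],1); print(n,"tilt deg",np.degrees(a[0]),"z at mid",np.polyval(a,.2828),k.sum())
print(current_clock(),abs(np.array(current_qvel())).max(),current_force())
```

```text
top tilt deg 0.198981469393536 z at mid 0.17546126712919985 348
scene tilt deg -0.04042721496303081 z at mid 0.176083398173083 153
30.75 0.0015649694565819453 [-0.25891718  0.06411833 -1.17879455]
```

```bash
python3 -c "
from bench import *
print(close_job())"
```

```text
the job is handed in; nothing more can be done
None
```

The job is handed in at about 31 s: the aluminium tube is fully home on the spigot and released, and the rail is out of the box, held still and level (tilt about 0.2° or less) with its middle over the tube and about 3 cm above its top.

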